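Lay a lock case down in the service bay

TASK

The grey lock case stands on end at the open end of the taped service bay. From where it stands, push it near its top so that it topples over and lands inside the tape lines, cover plate upward; once it lies still, push it by its foot end until its top end rests against the steel stop of the bay. Only push it, never lift it, and leave the small parts around the bay where they are.

Things in the scene. Friction and masses are not known exactly. Their poses are not given: they have to be found in the camera images.
- lock_case: Grey painted steel lock case, a box 40 mm thick (its x), 70 mm wide (y), 140 mm tall (z), 0.3 to 0.65 kg, loose, standing on its 40 x 70 mm foot. Origin: centre of the foot face. Its +x points roughly along the bay to the stop (within 4 degrees); its -x broad face carries a bright cover plate with four screws. Toppled towards the stop, its +x points down, its z along the bay.
- case_foot (a point): centre of the lock case's foot face (same point as the body's origin); after toppling this face stands upright, 70 mm wide and 40 mm high, its centre 20 mm above the bench, turned away from the stop
- case_mid (a point): centre of the lock case, 70 mm from foot and from top end
- case_head (a point): centre of the lock case's top end, 140 mm from the foot along the case's z
- case_cover (a point): centre of the cover plate, on the -x broad face of the lock case, half-way up; 40 mm above the bench when the case lies with the cover upward
- bay: Fixed bay: black tape rectangle flat on the bench (slides over freely), closed at its +x end by a steel stop bar 10 mm thick, 140 mm wide, 25 mm high. Origin on the bench mid-bay; x runs to the stop. Inside of side tapes y = +/-62 mm, of the end tape (no wall) x = -112 mm; stop face x = +100 mm. The standing case is centred near x = -90 mm; toppled in place it ends 20 to 50 mm short of the stop.
- stop_face (a point): middle of the stop's face that the case comes to rest against, 12.5 mm above the bench
- fuse_holder: white ceramic fuse holder, 58 x 26 x 27 mm high, loose beside the bay; bystander. Origin: centre of its underside
- dial_knob: chrome dial knob, 60 mm across its skirt, 34 mm high, loose beside the bay; bystander. Origin: centre of its underside
- bushing_a: bronze bushing, 32 mm across, 30 mm high, standing loose beside the bay; bystander. Origin: centre of its underside
- bushing_b: second bronze bushing of the same size, bystander. Origin: centre of its underside
Not all that is in view belongs to the job. Of the things that look like the lock_case, the middle-sized one is meant.

How it is judged:
By the outcome, as a careful person would: the job done as asked, in the order asked, and still so for the second after the job is handed in, with the robot touching nothing.
It also fails if it takes over 40 s, if anything falls off the work surface, if the arm or the gripper's body presses on something with over 40 N, if the wrist force passes 120 N, or if a joint passes its speed limit or range.

ROBOT

A 6-joint arm with a two-finger parallel gripper is mounted at the origin on the work surface. World frame = base frame: x ahead of the robot, y to its left, z up, the work surface at z = 0. Lengths are in mm, angles in rad, forces in N, time in s.
With the tool pointing down it reaches from about 400 to 925 mm from the base axis. Payload 12.5 kg.
Tool frame: the origin (TCP) lies between the finger pads; the fingertips stand 17 mm ahead of it and the grasp point (between the pads) lies 2 mm behind it (env.tip_reach is the distance from the TCP to the fingertips, in mm); z points along the fingers, y is the direction in which the jaws open and shut (so a half turn about z gives the same grasp; the last joint's range is limited). The gripper opens to 95 mm and grips with 3 to 60 N. Pads are 20 mm wide; open, the fingers measure 119 mm over their backs; the gripper's body (75 mm by 180 mm) begins 59 mm behind the grasp point.
Start: joints at [-1.216, 0.491, 1.559, -0, 1.092, -0.106], TCP at [277.94, -559.819, 201.961] pointing down, gripper open.
Joint ranges: [-3.1, 3.1], [-0.84, 2.19], [0.05, 2.79], [-1.13, 4.28], [0.06, 2.93], [-2.69, 2.69]. Speed limits (rad/s): [2.22, 2.22, 2.79, 3.14, 3.14, 3.14].

INTERFACE

Orientations are given as [roll, pitch, yaw] about the fixed x, y, z axes, in that order (R = Rz(yaw) Ry(pitch) Rx(roll)).
In Python, from workcell import env gives the robot as it stands. The module is installed in compiled form; this text tells all that it offers.
- The arm moves only by the tool send_rows, never from a script. Its argument "increments" is a list of rows, each a list of 5 numbers: the closure in counts, from 0 (fully open) to 255 (shut), then the shift along the tool's x, y, z in m, then the turn about the tool's z in degrees. In form: [[grip, tx, ty, tz, yaw], ...]. A call has 1 to 5 rows; each row shifts and turns the pose as measured when the row begins, along the tool's axes as they then stand; what a row does not reach is not made up. A row lasts 1/8 s, in which the tool goes at most 62.5 mm and 10.7 degrees, less where a joint would pass 70% of its speed; a pose out of reach is approached as far as the arm can. A call is refused whole if a number of a shift passes 0.0625 or a number of a turn 10.7, either way. A call with a gripper value outside its range is refused whole. The fingers move at their own pace and stop on an object; "grip_force" is the grip in N (left out, the last holds). Time passes only in rows, so rows that do not move let the fingers close. It gives the time, the measured TCP pose, the force and the opening at its end, in the units of the state.
- env.read_state(): the state, without advancing time (a new reading comes with each control period).
- env.capture(name): name is "side" or "top" or "wrist"; returns the picture (420x560x3 uint8, red, green, blue); there is no depth.
- env.calibration(name): a dict with "fx", "fy", "cx", "cy" (pixels), "D" ([k1, k2, p1, p2, k3] as OpenCV has them; the pictures are not rectified), "origin" and "attitude" of the camera in the world; the wrist camera has in their place "T_tool_cam" (4x4, takes a point from camera to tool coordinates, whose origin is the TCP and whose axes are the flange's). Camera axes: x right, y down, z forward; pixel columns grow to the right and rows downward; lengths in mm; the calibration is good to about 2 mm. A picture is of the moment at which its call begins: read the wrist's pose just before it. calibration takes no time and is no camera call.
- env.close_job(): hands the job in, once; it reports no verdict.
The state is a dict: "clock": time; "qpos": joint angles; "dq": joint speeds; "joint_efforts": joint torques, N m; "tcp_pos": TCP position; "eef_rot": TCP orientation; "ft_force": force on the tool from outside, world axes, zero at the start; "torque": the same for the moment, N m; "opening": finger opening in mm.
Only numpy, scipy, OpenCV 4.12 (cv2) and the standard library are available. Lean on these libraries where they do the work, as an engineer would, in place of code of your own. Each camera call takes 0.05 s, during which the arm holds its last target. There are 200 camera calls.

## Working session

There is one attempt and no reset: what is moved stays moved. The work goes in short steps, Python scripts to look and compute and a tool call to move; the robot and the scene stay as the last step left them, time stands still between calls to the robot, and variables do not carry over. Pictures are saved under pics/ and viewed, about 8 in all and at most 12, crops included, and the job is handed in when it is done.

Besides the shell and the picture viewer there is one more tool, called after "Request:" as a command line: name --pt "numbers of a row" for each row, then --argument value for the rest. send_rows: Moves the arm, as the interface text tells. Its arguments: {"type":"object","properties":{"increments":{"type":"array","items":{"type":"array","items":{"type":"number"}}},"grip_force":{"type":"number"}},"required":["increments"]}

```bash
mkdir -p pics; python3 - <<'E'
from workcell import env
import cv2,numpy as np
s=env.read_state();print(s)
for n in ("side","top"):
    im=env.capture(n);cv2.imwrite(f"pics/{n}0.png",im[:,:,::-1]);print(n,env.calibration(n))
print(env.calibration("wrist"))
E
```

```text
{'clock': 0.0, 'qpos': array([-1.21558892e+00,  4.91560010e-01,  1.55946330e+00, -2.26256788e-05,
        1.09167610e+00, -1.05595366e-01]), 'dq': array([ 0.00075264,  0.00047943, -0.00012404, -0.00015917,  0.00056992,
       -0.00078408]), 'joint_efforts': array([-1.51152595e-03, -6.12642789e+01, -2.58181322e+01,  6.92076562e-02,
        4.82172123e-02, -1.57497529e-04]), 'tcp_pos': array([ 277.84425837, -559.55681714,  201.35670004]), 'eef_rot': array([-3.14048994e+00, -9.66970091e-05,  4.60813156e-01]), 'ft_force': array([ 0.48847947, -0.6592061 , -0.28535937]), 'torque': array([-0.02709281, -0.02338527,  0.00452543]), 'opening': 95.19962464777977}
side {'fx': 426.2626995473155, 'fy': 426.2626995473155, 'cx': 282.7124935665095, 'cy': 205.11622907788527, 'D': array([-0.13092884,  0.        ,  0.        ,  0.        ,  0.        ]), 'origin': array([355.90049191, 589.59685392, 450.80263473]), 'attitude': array([-2.0469654 ,  0.00399541, -2.86199603])}
top {'fx': 451.26298882727696, 'fy': 451.26298882727696, 'cx': 267.1363198022764, 'cy': 212.76615569619867, 'D': array([-0.14625559,  0.        ,  0.        ,  0.        ,  0.        ]), 'origin': array([392.37967461, -12.32032798, 874.68266425]), 'attitude': array([-2.96254248,  0.01502555, -1.58487695])}
{'fx': 348.38979686103545, 'fy': 348.38979686103545, 'cx': 273.6729500976165, 'cy': 206.2258984885032, 'D': array([-0.08372915,  0.        ,  0.        ,  0.        ,  0.        ]), 'T_tool_cam': array([[ 6.97392882e-06, -9.68621537e-01, -2.48540375e-01,
         7.01449469e+01],
       [ 9.99999968e-01,  6.96961710e-05, -2.43563178e-04,
         6.79922017e-01],
       [ 2.53242853e-04, -2.48540365e-01,  9.68621506e-01,
        -1.82933422e+02],
       [ 0.00000000e+00,  0.00000000e+00,  0.00000000e+00,
         1.00000000e+00]])}
```

View pics/top0.png

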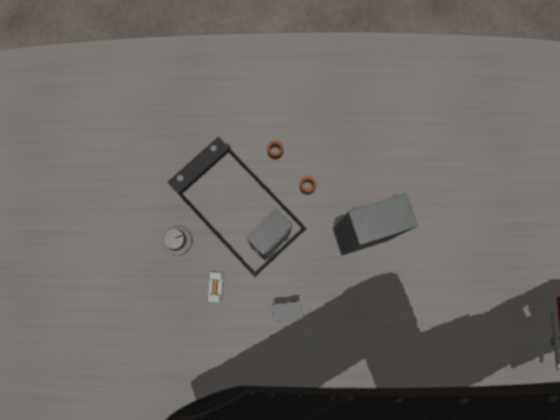

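View pics/side0.png

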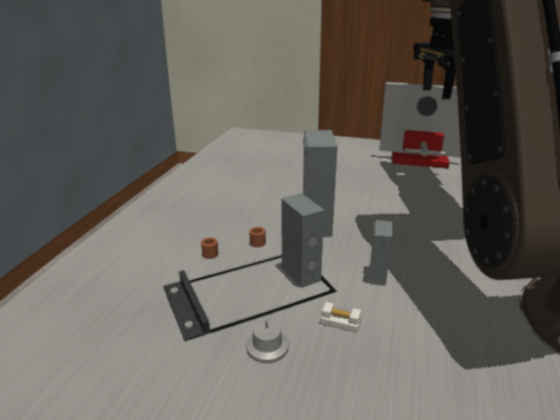

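The top view shows the bay with the stop at upper left (170–230, 140–190), and the case in the bay's open end with its top near (270,232). The large and small look-alikes are at (380,220) and (287,312). I'll zoom in to measure.

```bash
cat > h.py <<'E'
import numpy as np,cv2
from scipy.spatial.transform import Rotation as Ro
from workcell import env
def cam(n,s=None):
    c=env.calibration(n);K=np.array([[c['fx'],0,c['cx']],[0,c['fy'],c['cy']],[0,0,1]])
    if n=="wrist":
        T=np.eye(4);T[:3,:3]=Ro.from_euler('xyz',s['eef_rot']).as_matrix();T[:3,3]=s['tcp_pos'];T=T@c['T_tool_cam'];return K,c['D'],T[:3,:3],T[:3,3]
    return K,c['D'],Ro.from_euler('xyz',c['attitude']).as_matrix(),np.array(c['origin'])
def plane(C,px,z):
    K,D,R,o=C;u=cv2.undistortPoints(np.array(px,float).reshape(-1,1,2),K,D).reshape(-1,2)
    d=np.c_[u,np.ones(len(u))]@R.T;return o+d*((z-o[2])/d[:,2])[:,None]
def proj(C,P):
    K,D,R,o=C;p=(np.array(P,float).reshape(-1,3)-o)@R
    return cv2.projectPoints(p,np.zeros(3),np.zeros(3),K,D)[0].reshape(-1,2)
E
python3 - <<'E'
from h import *
im=cv2.imread("pics/top0.png")[130:285,160:320]
im=cv2.resize(im,None,fx=5,fy=5,interpolation=cv2.INTER_CUBIC)[:, :]
im=cv2.convertScaleAbs(im,alpha=1.8,beta=10)
for k in range(0,160,20): cv2.putText(im,str(160+k),(k*5,10),0,.4,(0,255,255),1); cv2.line(im,(k*5,12),(k*5,18),(0,255,255))
cv2.imwrite("pics/topz.png",im[:600*2].copy() if 0 else cv2.resize(im,(619,600)))
C=cam("top")
print(plane(C,[[304,228],[255,273],[181,193],[231,150]],0).round(1))
E
```

```text
[[519.4 -73.2   0. ]
 [433.2  23.7   0. ]
 [594.  170.6   0. ]
 [681.7  70.2   0. ]]
```

View pics/topz.png

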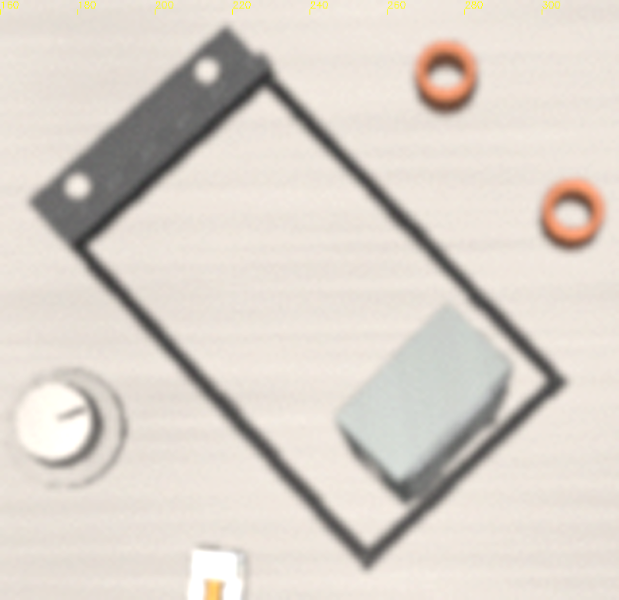

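Zoomed top view: case top corners are at zoom px (446,303), (512,367), (402,480) and (337,417). Tape corners are at (557,382) and (367,560), and the stop corners at (80,243) and (268,80).

```bash
python3 - <<'E'
from h import *
C=cam("top")
f=lambda L:[[160+a/3.87,130+b/3.87] for a,b in L]
t=plane(C,f([(557,382),(367,560),(80,243),(268,80)]),0); c=plane(C,f([(446,303),(512,367),(402,480),(337,417)]),140)
print(t.round(1),c.round(1))
ax=(t[2]+t[3]-t[0]-t[1]);ang=np.arctan2(ax[1],ax[0]);e=t[1]-t[0];print('bay ang',ang,'by end',np.arctan2(-e[0],e[1]), np.linalg.norm(e),np.linalg.norm(ax)/2)
end=(t[0]+t[1])/2; u=np.array([np.cos(ang),np.sin(ang),0]);bay=end+u*114.5;print('bay',bay, 'stopface',(t[2]+t[3])/2-bay)
d=c[0]+c[3]-c[1]-c[2];w=c[3]+c[2]-c[0]-c[1];print('case ang',np.arctan2(d[1],d[0]),np.arctan2(-w[0],w[1]),np.linalg.norm(d)/2,np.linalg.norm(w)/2,'ctr',c.mean(0))
r=c.mean(0)-bay;print('in bay',r@u,r@[-u[1],u[0],0])
for n,p,z in (('knob',(175,239),17),('fuse',(215,287),13),('ba',(275,149),30),('bb',(308,185),30),('big',(380,220),200),('small',(287,312),90)): print(n,plane(C,[p],z).round(0))
E
```

```text
[[518.  -73.    0. ]
 [429.9  24.    0. ]
 [594.4 171.2   0. ]
 [680.3  73.7   0. ]] [[532.8 -16.7 140. ]
 [504.6 -44.3 140. ]
 [457.3   3.1 140. ]
 [484.4  30.3 140. ]]
bay ang 0.7323007673350365 by end 0.7370949654053377 131.00764303686205 219.8014319943211
bay [559.07609379  52.08163769   0.        ] stopface [78.30615887 70.40267795  0.        ]
case ang 0.7805753368840456 0.7923807893238615 38.94344679677895 67.25826215652422 ctr [494.77341404  -6.88383439 140.        ]
in bay -87.24119723625085 -0.8573365833892339
knob [[499. 177.  17.]]
fuse [[407.  99.  13.]]
ba [[672. -19.  30.]]
bb [[598. -81.  30.]]
big [[ 501. -176.  200.]]
small [[361. -34.  90.]]
```

Request:
send_rows --pt "255 0 0 -0.05 -10.7" --pt "255 0 0 -0.05 -10.7" --pt "255 0 0 -0.04 -10.7" --pt "255 0 0 0 -10.7" --pt "255 0 0 0 -10.7"

```text
clock: 0.72
tcp_pos: [277.7, -559.2, 343.9]
eef_rot: [-3.139, -0.005, 1.403]
ft_force: [0.6, -0.4, -0.3]
opening: 50.4
```

Request:
send_rows --pt "255 0 0 0 -10.7" --pt "255 0 0 0 -10.7" --pt "255 0 0 0 -10.7" --pt "255 0 0 0 -10.7" --pt "255 0 0 0 -10.7"

```text
clock: 1.35
tcp_pos: [277.5, -558.6, 342.4]
eef_rot: [3.138, -0.008, 2.341]
ft_force: [0.8, -0.6, -0.3]
opening: 2.5
```

Request:
send_rows --pt "255 0.026 0.052 0 -1" --pt "255 0.026 0.052 0 0" --pt "255 0.026 0.052 0 0" --pt "255 0.026 0.052 0 0" --pt "255 0.026 0.052 0 0"

```text
clock: 1.98
tcp_pos: [369.6, -277.4, 341.5]
eef_rot: [3.136, -0.012, 2.357]
ft_force: [0.9, 0.3, 0.5]
opening: 0.5
```

Request:
send_rows --pt "255 0.026 0.052 0 0" --pt "255 0.026 0.052 0 0" --pt "255 0.026 0.052 0 0" --pt "255 0.025 0.05 0 0" --pt "255 0 0 0 0"

```text
clock: 2.6
tcp_pos: [443.3, -48.2, 343.6]
eef_rot: [3.136, -0.013, 2.361]
ft_force: [0.2, -0.2, 0.1]
opening: 0.2
```

Request:
send_rows --pt "255 -0.007 -0.007 0.05 0" --pt "255 0 0 0.055 0" --pt "255 0 0 0.055 0" --pt "255 0 0 0.055 0" --pt "255 0 0 0 0"

```text
clock: 3.22
tcp_pos: [442.1, -59.1, 123.8]
eef_rot: [3.136, -0.01, 2.36]
ft_force: [-0.8, 0.1, 0.6]
opening: 0.2
```

```bash
python3 - <<'E'
from h import *
s=env.read_state();print(s['tcp_pos'],s['eef_rot'],s['ft_force'])
im=env.capture("wrist")[:,:,::-1].copy();t=env.capture("top")[:,:,::-1].copy()
C=cam("wrist",s);T=cam("top")
# predicted model of case: box yaw .787
a=.787;n=np.array([np.cos(a),np.sin(a),0]);l=np.array([-n[1],n[0],0]);c=np.array([494.8,-6.9,0])
P=[c+20*i*n+35*j*l+[0,0,140] for i,j in((1,1),(1,-1),(-1,-1),(-1,1))]
for p in proj(C,P): cv2.circle(im,tuple(int(v) for v in p),3,(0,0,255),1)
Y=Ro.from_euler('xyz',s['eef_rot']).as_matrix()
tip=s['tcp_pos']+Y@[0,0,17.]
print('tip',tip,'rel',(tip-c)@n,(tip-c)@l)
pic=np.hstack([cv2.resize(im,(460,345)),cv2.resize(t[120:300,160:337],(340,345))])
cv2.imwrite("pics/w1.png",cv2.convertScaleAbs(pic,alpha=1.6))
E
```

```text
[442.1082613  -59.08821026 123.75221837] [ 3.13574835 -0.00999542  2.3603293 ] [-0.80702845  0.08904891  0.63366393]
tip [442.0575783  -58.89801632 106.75335789] rel -74.06173580094043 0.6450096669771099
```

View pics/w1.png

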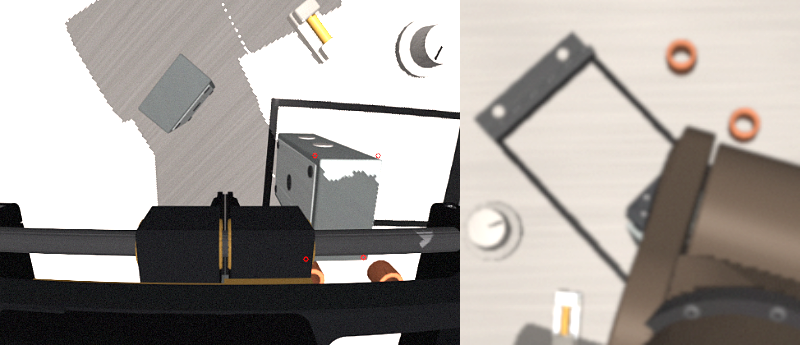

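The wrist view confirms the case-top model: the predicted corners at (315,156), (378,157), (363,257) and (306,259) sit on the top's outline. The fingers are centred behind the cover-plate face, so I'll push now.

Request:
send_rows --pt "255 0 0.012 -0.008 0" --pt "255 0 0.012 0 0" --pt "255 0 0.008 0 0" --pt "255 0 0.005 0 0" --pt "255 0 0.005 0 0"

```text
clock: 3.95
tcp_pos: [478.4, -28.2, 141.8]
eef_rot: [3.127, 0.004, 2.361]
ft_force: [-0.1, -0.5, -0.7]
opening: 0.3
```

Request:
send_rows --pt "255 0 0.006 0 0" --pt "255 0 0.006 0 0" --pt "255 0 0.006 0 0" --pt "255 0 0.006 0 0"

```text
clock: 4.45
tcp_pos: [496.2, -10.0, 141.8]
eef_rot: [3.128, 0.004, 2.361]
ft_force: [0.6, 0.3, 0.6]
opening: 0.2
```

Request:
send_rows --pt "255 0 0.006 0 0" --pt "255 0 0.006 0 0" --pt "255 0 0.006 0 0" --pt "255 0 0 0 0" --pt "255 0 0 0 0"

```text
clock: 5.08
tcp_pos: [509.9, 4.0, 141.9]
eef_rot: [3.128, 0.003, 2.361]
ft_force: [-0.7, -0.5, 0.6]
opening: 0.3
```

Request:
send_rows --pt "255 0 -0.03 -0.03 0" --pt "255 0 -0.04 -0.04 0" --pt "255 0 -0.04 -0.04 0" --pt "255 0 -0.03 0 0"

```text
clock: 5.58
tcp_pos: [407.8, -98.3, 252.7]
eef_rot: [3.129, 0.003, 2.364]
ft_force: [0.1, -1.3, -0.7]
opening: 0.5
```

```bash
python3 - <<'E'
from h import *
s=env.read_state();print(s['tcp_pos'],s['eef_rot'])
im=env.capture("wrist")[:,:,::-1];t=env.capture("side")[:,:,::-1]
cv2.imwrite("pics/w2r.png",im);cv2.imwrite("pics/s2r.png",t)
pic=np.hstack([cv2.resize(im,(400,300)),cv2.resize(t[150:390,100:420],(400,300))])
cv2.imwrite("pics/w2.png",pic)
E
```

```text
[407.76238764 -98.34330342 252.69506809] [3.12949535 0.00313277 2.3638122 ]
```

View pics/w2.png

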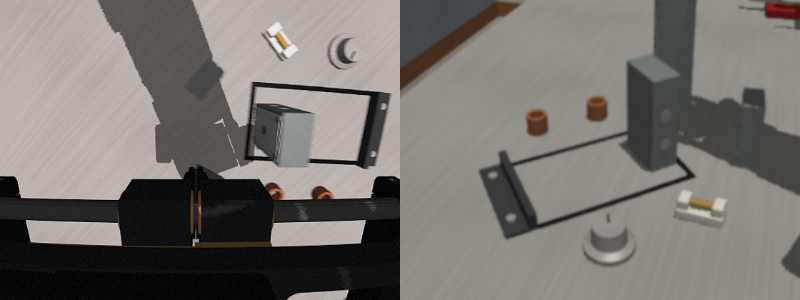

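The case is still standing, and its base corner in the side view is near (305,284). I need to know whether it slid, so I'll overlay the model.

```bash
cat > ov.py <<'E'
from h import *
def box(c,a):
    n=np.array([np.cos(a),np.sin(a),0]);l=np.array([-n[1],n[0],0])
    return [np.array([c[0],c[1],0])+20*i*n+35*j*l+[0,0,z] for z in(0,140) for i,j in((1,1),(1,-1),(-1,-1),(-1,1))]
def draw(im,C,P,col):
    q=proj(C,P)
    for a,b in[(0,1),(1,2),(2,3),(3,0),(4,5),(5,6),(6,7),(7,4),(0,4),(1,5),(2,6),(3,7)]:
        cv2.line(im,*[tuple(int(16*(v+.5)) for v in q[k]) for k in(a,b)],col,1,shift=4)
E
python3 - <<'E'
from ov import *
s=dict(tcp_pos=np.array([407.762,-98.343,252.695]),eef_rot=np.array([3.1295,.0031,2.3638]))
w=cv2.resize(cv2.imread("pics/w2r.png"),None,fx=1,fy=1);d=cv2.imread("pics/s2r.png");d0=cv2.imread("pics/side0.png")
P=box((494.8,-6.9),.787);S=cam("side")
draw(w,cam("wrist",s),P,(0,0,255));draw(d,S,P,(0,0,255));draw(d0,S,P,(0,0,255))
r=lambda x:cv2.resize(x,(266,400),interpolation=cv2.INTER_CUBIC)
pic=np.hstack([r(d0[180:300,262:342]),r(d[180:300,262:342]),r(w[120:270,330:430])])
cv2.imwrite("pics/o.png",cv2.convertScaleAbs(pic,alpha=1.6))
E
```

```text
(no output)
```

View pics/o.png

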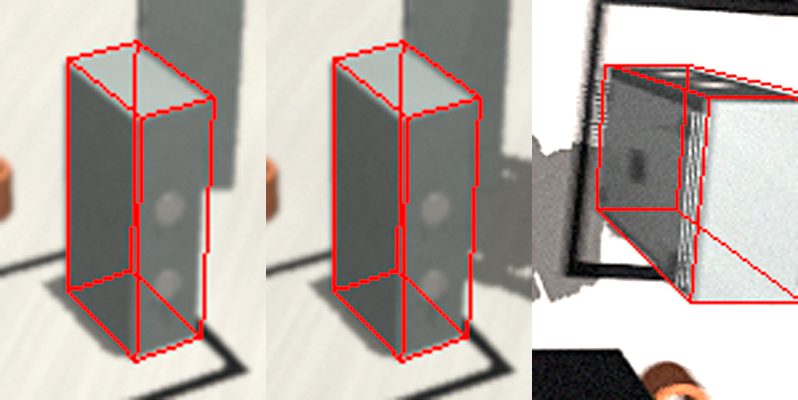

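Request:
send_rows --pt "255 0.003 0.02 0.05 0" --pt "255 0 0.02 0.05 0" --pt "255 0 0.01 0.025 0" --pt "255 0 0 0 0" --pt "255 0 0 0 0"

```text
clock: 6.3
tcp_pos: [443.1, -59.0, 124.4]
eef_rot: [3.13, 0.003, 2.359]
ft_force: [0.1, 0.8, 0.6]
opening: 0.5
```

Request:
send_rows --pt "255 0 0.015 -0.005 0" --pt "255 0 0.015 0 0" --pt "255 0 0.008 0 0" --pt "255 0 0.006 0 0" --pt "255 0 0.006 0 0"

```text
clock: 6.92
tcp_pos: [481.7, -21.6, 133.4]
eef_rot: [3.127, 0.008, 2.359]
ft_force: [0.1, -0.1, -1.0]
opening: 0.6
```

Request:
send_rows --pt "255 0 0.006 0 0" --pt "255 0 0.006 0 0" --pt "255 0 0.006 0 0"

```text
clock: 7.3
tcp_pos: [495.0, -8.1, 133.5]
eef_rot: [3.127, 0.007, 2.358]
ft_force: [-0.2, -1.1, -0.5]
opening: 0.3
```

```bash
python3 - <<'E'
from h import *
s=env.read_state();print(s['tcp_pos'],s['eef_rot'],s['ft_force'])
im=env.capture("wrist")[:,:,::-1];t=env.capture("side")[:,:,::-1]
pic=np.hstack([cv2.resize(im,(400,300)),cv2.resize(t[90:330,180:500],(400,300))])
cv2.imwrite("pics/w3.png",pic)
E
```

```text
[495.02797511  -8.06971808 133.49175675] [3.12705223 0.00721447 2.35828351] [-0.22412073 -1.09307698 -0.52857138]
```

View pics/w3.png

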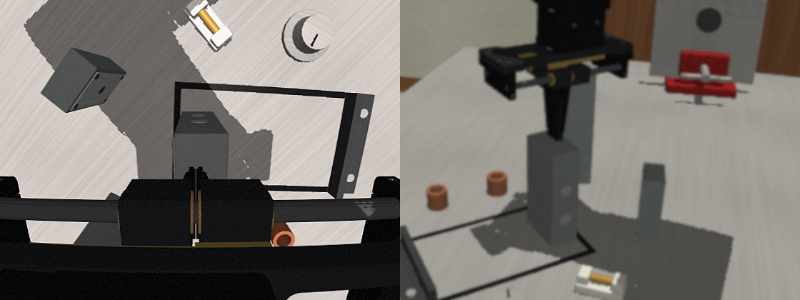

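```bash
python3 - <<'E'
from h import *
s=env.read_state();R=Ro.from_euler('xyz',s['eef_rot']).as_matrix()
S=cam("side");W=cam("wrist",s)
for z in (17,-2,-30,-60):
    p=s['tcp_pos']+R@[0,0,z]; print(z,p.round(1),'side crop px',(proj(S,p)-[180,90])*1.25,'wrist/1.4',proj(W,p)/1.4)
from ov import box
print('case top side crop',((proj(S,box((494.8,-6.9),.787))-[180,90])*1.25).round(0).tolist())
print('case wrist',(proj(W,box((494.8,-6.9),.787))/1.4).round(0).tolist())
print(s['qpos'])
E
```

```text
17 [495.4  -7.9 116.5] side crop px [[152.91563942 156.2095979 ]] wrist/1.4 [[195.12974286 167.37090683]]
-2 [495.1  -8.  135.5] side crop px [[153.40869736 143.30961278]] wrist/1.4 [[195.10234883 175.38153138]]
-30 [494.7  -8.2 163.5] side crop px [[154.15093533 123.69746372]] wrist/1.4 [[195.05113743 190.39604179]]
-60 [494.2  -8.3 193.5] side crop px [[154.96654428 101.86965346]] wrist/1.4 [[194.97451557 212.95876506]]
case top side crop [[152.0, 247.0], [127.0, 220.0], [151.0, 213.0], [177.0, 238.0], [155.0, 156.0], [127.0, 134.0], [153.0, 127.0], [182.0, 148.0]]
case wrist [[210.0, 110.0], [209.0, 162.0], [179.0, 162.0], [178.0, 110.0], [224.0, 131.0], [221.0, 217.0], [171.0, 217.0], [168.0, 131.0]]
[-0.15399195  0.39434956  1.95943674  0.01076391  0.7732487  -0.94966959]
```

```bash
python3 - <<'E'
from ov import *
s=env.read_state()
w=env.capture("wrist")[:,:,::-1].copy();d=env.capture("side")[:,:,::-1].copy()
R=Ro.from_euler('xyz',s['eef_rot']).as_matrix()
P=box((494.8,-6.9),.787)
def z(im,C,x,y,W):
    im2=im.copy();draw(im2,C,P,(0,0,255))
    for q in proj(C,[s['tcp_pos']+R@[0,0,17.],s['tcp_pos']]):cv2.circle(im2,tuple(int(v) for v in q),1,(0,255,0),-1)
    return [cv2.convertScaleAbs(cv2.resize(i[y:y+W*3//2,x:x+W],(200*2 if 0 else 200,300),interpolation=cv2.INTER_CUBIC),alpha=2) for i in(im,im2)]
a=z(d,cam("side"),260,140,100);b=z(w,cam("wrist",s),225,140,100)
cv2.imwrite("pics/z4.png",cv2.resize(np.hstack(a+b),(800,300)))
E
```

```text
(no output)
```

View pics/z4.png

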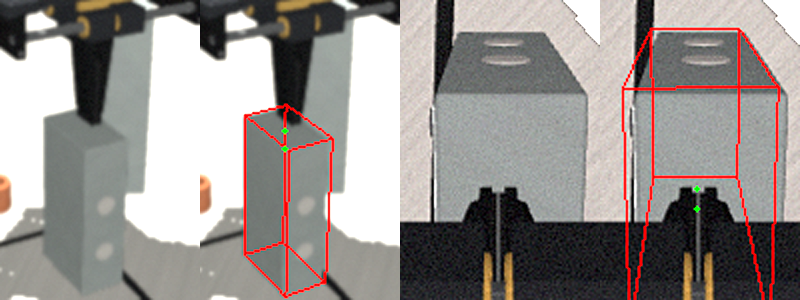

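The side view now shows the fingertip at crop (95,123) on the case's top face, about 20 mm above where the reported pose puts it. So both pushes went over the top. I'll back off upward, go behind the case and lower, then check the tip height in the side view.

Request:
send_rows --pt "255 0 0 -0.03 0" --pt "255 0 -0.04 0 0" --pt "255 0 -0.04 0 0" --pt "255 0 -0.005 0 0" --pt "255 0 0 0 0"

```text
clock: 8.12
tcp_pos: [432.7, -70.4, 163.1]
eef_rot: [3.127, 0.008, 2.358]
ft_force: [0.3, -0.1, 0.0]
opening: 0.6
```

```bash
python3 - <<'E'
from ov import *
print(env.tip_reach)
s=env.read_state();print(s['tcp_pos'],s['eef_rot'],s['ft_force'])
w=env.capture("wrist")[:,:,::-1].copy();d=env.capture("side")[:,:,::-1].copy()
R=Ro.from_euler('xyz',s['eef_rot']).as_matrix()
P=box((494.8,-6.9),.787)
a=.735;n=np.array([np.cos(a),np.sin(a),0]);l=np.array([-n[1],n[0],0]);b=np.array([559.1,52.1,0])
B=[b-114.5*n+65.5*l,b-114.5*n-65.5*l,b+100*n-65.5*l,b+100*n+65.5*l]
for im,C in((w,cam("wrist",s)),(d,cam("side"))):
    draw(im,C,P,(0,0,255))
    cv2.polylines(im,[np.int32(proj(C,B))],True,(255,0,255),1)
    for k,q in enumerate(proj(C,[s['tcp_pos']+R@[0,0,v] for v in (17.,0,-61)])):cv2.circle(im,tuple(int(v) for v in q),2,(0,255,0),-1);print(q)
d=d[70:330,170:430]
cv2.imwrite("pics/z5.png",cv2.convertScaleAbs(np.hstack([cv2.resize(w,(400,300)),cv2.resize(d,(400,400))[:300]]),alpha=1.5))
E
```

```text
17.0
[432.66316436 -70.43139258 163.13646745] [3.12730436 0.00763615 2.35840144] [ 0.25981185 -0.09341647  0.01431047]
[273.18267612 234.3188735 ]
[273.14878833 244.25408748]
[272.96162219 299.42106976]
[347.02853649 187.39623137]
[347.82864228 178.22548312]
[350.76742149 143.7363805 ]
```

View pics/z5.png

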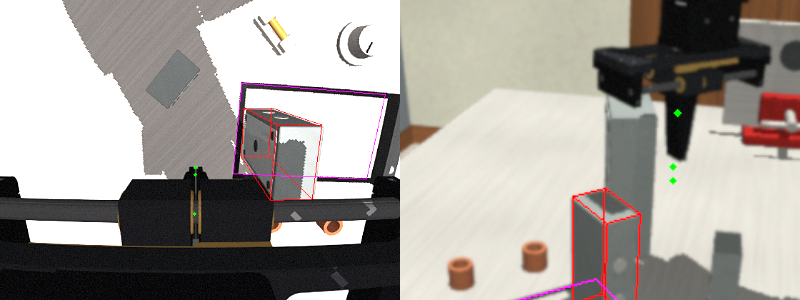

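The tip in the side view at panel (676,160) is about 25 mm higher than predicted, so I'll go lower and push again.

Request:
send_rows --pt "255 0.001 0 0.03 0" --pt "255 0 0 0.025 0" --pt "255 0 0.015 0 0" --pt "255 0 0.015 0 0" --pt "255 0 0.01 0 0"

```text
clock: 8.85
tcp_pos: [466.3, -37.0, 108.8]
eef_rot: [3.126, 0.01, 2.362]
ft_force: [0.1, 0.2, 0.8]
opening: 0.7
```

Request:
send_rows --pt "255 0 0.006 0 0" --pt "255 0 0.006 0 0" --pt "255 0 0.006 0 0" --pt "255 0 0.006 0 0"

```text
clock: 9.35
tcp_pos: [484.9, -18.3, 110.5]
eef_rot: [3.125, 0.012, 2.363]
ft_force: [-1.1, -0.4, 0.6]
opening: 0.4
```

Request:
send_rows --pt "255 0 0.006 0 0" --pt "255 0 0.006 0 0" --pt "255 0 0.006 0 0" --pt "255 0 0.003 0 0" --pt "255 0 0 0 0"

```text
clock: 9.98
tcp_pos: [500.8, -2.2, 110.8]
eef_rot: [3.125, 0.012, 2.363]
ft_force: [0.5, 0.3, -0.8]
opening: 0.5
```

```bash
python3 - <<'E'
from ov import *
s=env.read_state();print(s['tcp_pos'],s['eef_rot'],s['ft_force'])
w=env.capture("wrist")[:,:,::-1].copy();d=env.capture("side")[:,:,::-1].copy()
cv2.imwrite("pics/z6w.png",w);cv2.imwrite("pics/z6s.png",d)
d=d[120:315,180:440]
cv2.imwrite("pics/z6.png",cv2.convertScaleAbs(np.hstack([cv2.resize(w,(400,300)),cv2.resize(d,(400,300))]),alpha=1.5))
E
```

```text
[500.77082221  -2.19758987 110.75875067] [3.12474714 0.01183819 2.36325383] [ 0.52290563  0.28055428 -0.75933741]
```

View pics/z6.png

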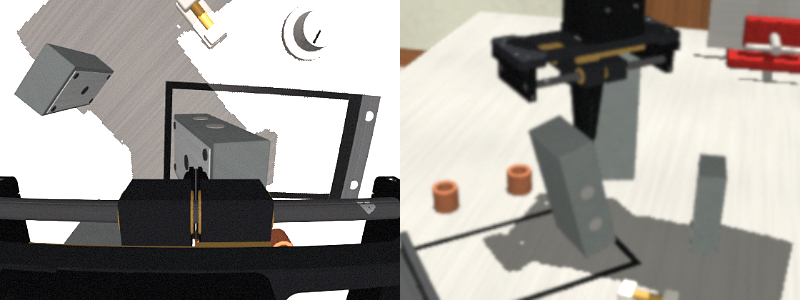

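The case is now tilting toward the stop, about 15–18°, and the fingers are centred behind it. I'll continue.

Request:
send_rows --pt "255 0 0.005 0 0" --pt "255 0 0.005 0 0" --pt "255 0 0.005 0 0" --pt "255 0 0.005 0 0" --pt "255 0 0 0 0"

```text
clock: 10.7
tcp_pos: [515.7, 12.8, 111.2]
eef_rot: [3.125, 0.012, 2.363]
ft_force: [0.2, 0.4, -0.1]
opening: 0.6
```

Request:
send_rows --pt "255 0 0 0 0" --pt "255 0 0 0 0" --pt "255 0 0 0 0"

```text
clock: 11.08
tcp_pos: [515.5, 12.8, 111.1]
eef_rot: [3.125, 0.012, 2.363]
ft_force: [0.3, -0.1, -0.6]
opening: 0.3
```

```bash
python3 - <<'E'
from ov import *
s=env.read_state();print(s['tcp_pos'],s['eef_rot'],s['ft_force'])
w=env.capture("wrist")[:,:,::-1].copy();d=env.capture("side")[:,:,::-1].copy()
cv2.imwrite("pics/z7w.png",w);cv2.imwrite("pics/z7s.png",d)
cv2.imwrite("pics/z7.png",cv2.convertScaleAbs(np.hstack([cv2.resize(w,(400,300)),cv2.resize(d[120:345,140:440],(400,300))]),alpha=1.5))
E
```

```text
[515.46254405  12.76517787 111.10866234] [3.12490463 0.01167067 2.36279985] [ 0.31666443 -0.14612533 -0.56514151]
```

View pics/z7.png

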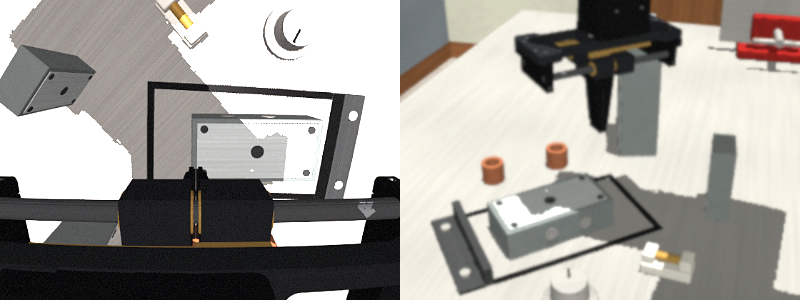

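The case toppled cover-up inside the tape, with its head a short way from the stop and no bystander moved. Next I'll locate its pose from screw pixels in both views: wrist (204,129), (312,129), (257,152), (306,173); side panel (497,206), (583,180), (549,200), (597,196).

```bash
python3 - <<'E'
from h import *
s=env.read_state()
a=plane(cam("side"),[[140+(x-400)*.75,120+y*.75] for x,y in((497,206),(583,180),(549,200),(597,196))],40)
W=cam("wrist",s)
b=plane(W,[[x*1.4,y*1.4] for x,y in((204,129),(312,129),(257,152),(306,173),(192,120),(323,120))],40)
st=plane(W,[[x*1.4,y*1.4] for x,y in((153,86),(329,97),(317,195))],0)
bay=np.array([559.1,52.1,0]);t=.735;n=np.array([np.cos(t),np.sin(t),0]);l=np.array([-n[1],n[0],0])
for p in (a,b,st): print(p.round(1).tolist(),'bay:',[(round((q-bay)@n,1),round((q-bay)@l,1)) for q in p])
q=b[1]-b[0];print('yaw wrist',np.arctan2(q[1],q[0]),'tool',(s['tcp_pos']-bay)@n,(s['tcp_pos']-bay)@l)
# refine centre: fit dark central hole in side
d=cv2.imread("pics/z7s.png",0);print(d[262:278:2,240:264:2])
E
```

```text
[[618.5, 88.7, 40.0], [534.8, 6.5, 40.0], [562.2, 59.6, 40.0], [508.1, 35.6, 40.0]] bay: [(np.float64(68.6), np.float64(-12.7)), (np.float64(-48.6), np.float64(-17.5)), (np.float64(7.4), np.float64(3.5)), (np.float64(-48.9), np.float64(22.0))]
[[506.8, 35.8, 40.0], [587.5, 117.7, 40.0], [564.6, 58.8, 40.0], [622.4, 82.3, 40.0], [491.4, 33.6, 40.0], [588.4, 132.4, 40.0]] bay: [(np.float64(-49.7), np.float64(23.0)), (np.float64(65.1), np.float64(29.6)), (np.float64(8.6), np.float64(1.3)), (np.float64(67.2), np.float64(-20.1)), (np.float64(-62.6), np.float64(31.7)), (np.float64(75.6), np.float64(40.0))]
[[436.2, 25.4, 0.0], [591.3, 166.4, 0.0], [683.8, 77.3, 0.0]] bay: [(np.float64(-109.1), np.float64(62.6)), (np.float64(100.5), np.float64(63.2)), (np.float64(109.4), np.float64(-64.9))]
yaw wrist 0.7922281536632036 tool -58.73693442368736 0.07481068508011646
[[ 95  91  92  92 103 114  93  92  91  93  93  93]
 [ 94  93  93  94  95  98  94  93  93  93  93  93]
 [ 94  94  93  94  94  91  90  90  93  94  94  95]
 [ 94  94  94  94  82  54  45  49  73  93  94  95]
 [ 94  94  94  94  69  33  31  35  68  93  94  95]
 [ 95  95  94  94  86  67  61  71  88  94  95  95]
 [ 95  95  94  94  94  94  93  99 117 119 115  98]
 [ 96  94  95  95  96  97 121 169 192 193 188 168]]
```

Request:
send_rows --pt "255 0 -0.03 0 3.2" --pt "255 0 -0.018 0 0" --pt "255 0 0 0.045 0" --pt "255 0 0 0.025 0" --pt "255 0 0 0 0"

```text
clock: 11.8
tcp_pos: [482.4, -22.2, 39.7]
eef_rot: [3.122, 0.014, 2.309]
ft_force: [0.7, 0.6, 0.1]
opening: 0.1
```

```bash
cat > m.py <<'E'
from h import *
s=env.read_state();bay=np.array([559.1,52.1,0]);t=.735;n=np.array([np.cos(t),np.sin(t),0]);l=np.array([-n[1],n[0],0])
p=s['tcp_pos'];print('bay',((p-bay)@n).round(1),((p-bay)@l).round(1),'z',p[2].round(1),'yaw-bay',(s['eef_rot'][2]-np.pi/2-t).round(3),'F',s['ft_force'].round(1),s['clock'])
# dark finger tip in the side view: lowest dark pixel near the predicted column
R=Ro.from_euler('xyz',s['eef_rot']).as_matrix();S=cam("side")
q=proj(S,p+R@[0,0,17.])[0];im=env.capture("side");cv2.imwrite("pics/last_s.png",im[:,:,::-1])
x=int(round(q[0]));g=im.max(2);print('pred tip',q.round(1))
for dx in(-4,0,4): print(x+dx,g[int(q[1])-40:int(q[1])+16:3,x+dx])
print('rows from',int(q[1])-40,'px/mm',(proj(S,p)[0]-q)[1]/-17)
E
python3 m.py
```

```text
bay -106.8 -3.7 z 39.7 yaw-bay 0.003 F [0.7 0.6 0.1] 11.8
pred tip [310.3 258.8]
306 [ 16  18  21  25  30  27  50 116 126 122  78  78  79  71  22  34  76  79
  79]
310 [ 8  8  8  9 10 10 11 11  8 33 75 79 80 79 78 46 14 66 80]
314 [10 12 10 11 11 11 13 13 12 14 37 79 79 80 79 79 70 18 49]
rows from 218 px/mm 0.4733122690848274
```

The side view puts the tip near row 246–248 against a predicted 259, so the tip again sits about 25 mm higher than reported. That matches the earlier misses over the 140 mm top. I'll descend in small steps, watching the force.

Request:
send_rows --pt "255 0.002 0 0.008 0" --pt "255 0 0 0.006 0" --pt "255 0 0 0.004 0" --pt "255 0 0 0 0"

```text
clock: 12.35
tcp_pos: [483.0, -20.7, 23.7]
eef_rot: [3.119, 0.018, 2.31]
ft_force: [0.5, -0.9, -0.3]
opening: 0.3
```

```bash
python3 m.py
```

```text
bay -105.3 -3.0 z 23.7 yaw-bay 0.004 F [ 0.5 -0.9 -0.3] 12.35
pred tip [309.4 266.7]
305 [ 14  18  26  30  73  87  94  62  70 115  73  25  35  77  81  80  79  79
  80]
309 [ 7  7  9  7  9 12 11  8  8 33 76 78 46 18 66 79 80 79 80]
313 [11 12 13 13 13  9 11 10 11  9 30 77 81 67 20 49 80 80 79]
rows from 226 px/mm 0.4628635362500571
```

Request:
send_rows --pt "255 0.002 0 0.005 0" --pt "255 0 0 0.004 0" --pt "255 0 0 0.003 0" --pt "255 0 0 0 0"

```text
clock: 12.9
tcp_pos: [482.1, -19.1, 11.1]
eef_rot: [3.119, 0.018, 2.31]
ft_force: [0.6, -0.5, -0.2]
opening: 0.6
```

```bash
python3 m.py
```

```text
bay -104.9 -1.2 z 11.1 yaw-bay 0.004 F [ 0.6 -0.5 -0.2] 12.9
pred tip [309.5 273. ]
306 [10 13 20 28 25 20 23 44 41 20 34 77 79 79 79 80 80 81 80]
310 [11 10  7  8 12  9 10 10 10 23 37 16 66 79 79 80 80 80 79]
314 [10 10 10 13  9 12 13 13 14 14 52 69 21 47 80 79 81 81 80]
rows from 233 px/mm 0.45554448790597785
```

Request:
send_rows --pt "255 0 0.012 0 0" --pt "255 0 0.01 0 0" --pt "255 0 0.006 0 0" --pt "255 0 0.005 0 0" --pt "255 0 0.005 0 0"

```text
clock: 13.58
tcp_pos: [512.0, 8.4, 12.3]
eef_rot: [3.119, 0.018, 2.31]
ft_force: [-2.4, -1.7, -0.6]
opening: 0.2
```

```bash
python3 m.py | head -1
```

```text
bay -64.2 -0.9 z 12.3 yaw-bay 0.004 F [-2.4 -1.7 -0.6] 13.575
```

Contact is made at about 3 N, with 12–14 mm left.

Request:
send_rows --pt "255 0 0.004 0 0" --pt "255 0 0.003 0 0" --pt "255 0 0.002 0 0"

```text
clock: 14.0
tcp_pos: [518.9, 14.9, 12.4]
eef_rot: [3.12, 0.017, 2.31]
ft_force: [-2.3, -2.1, -0.7]
opening: 0.0
```

Request:
send_rows --pt "255 0 0.002 0 0" --pt "255 0 0.002 0 0"

```text
clock: 14.25
tcp_pos: [521.9, 17.7, 12.4]
eef_rot: [3.12, 0.017, 2.31]
ft_force: [-1.9, -0.9, -0.7]
opening: 0.5
```

Request:
send_rows --pt "255 0 0.0015 0 0" --pt "255 0 0.0015 0 0"

```text
clock: 14.5
tcp_pos: [524.3, 19.8, 12.4]
eef_rot: [3.12, 0.017, 2.31]
ft_force: [-2.7, -1.3, -1.4]
opening: 0.5
```

Request:
send_rows --pt "255 0 0.0015 0 0" --pt "255 0 0.0015 0 0"

```text
clock: 14.75
tcp_pos: [526.6, 22.0, 12.4]
eef_rot: [3.12, 0.017, 2.31]
ft_force: [-1.9, -1.2, -0.9]
opening: 0.4
```

Request:
send_rows --pt "255 0 0.0015 0 0" --pt "255 0 0.0015 0 0"

```text
clock: 15.0
tcp_pos: [527.2, 23.7, 12.3]
eef_rot: [3.123, 0.015, 2.31]
ft_force: [-12.0, -10.8, 5.8]
opening: 0.1
```

Request:
send_rows --pt "255 0 0.0015 0 0"

```text
clock: 15.12
tcp_pos: [526.8, 24.2, 12.4]
eef_rot: [3.126, 0.013, 2.311]
ft_force: [-10.7, -10.7, 6.1]
opening: 0.6
```

Request:
send_rows --pt "255 0 0.0015 0 0"

```text
clock: 15.25
tcp_pos: [526.6, 24.4, 12.4]
eef_rot: [3.129, 0.011, 2.311]
ft_force: [-8.5, -14.4, 3.4]
opening: 0.5
```

The force rose to about 16 N and motion stopped, so the case is seated on the stop. I'll back off straight, lift, and check.

Request:
send_rows --pt "255 0 -0.01 0 0" --pt "255 0 -0.03 0 0" --pt "255 0 -0.03 0 0" --pt "255 0 0 -0.05 0" --pt "255 0 0 -0.05 0"

```text
clock: 15.88
tcp_pos: [471.4, -24.5, 111.5]
eef_rot: [3.128, 0.01, 2.31]
ft_force: [0.8, -0.2, -0.1]
opening: 0.4
```

Request:
send_rows --pt "255 0 0 -0.05 0" --pt "255 -0.03 -0.03 -0.03 0" --pt "255 -0.04 0 0 0" --pt "255 0 0 0 0"

```text
clock: 16.38
tcp_pos: [497.0, -98.8, 199.8]
eef_rot: [3.121, 0.02, 2.311]
ft_force: [-0.0, 0.7, -0.0]
opening: 0.6
```

```bash
python3 - <<'E'
from ov import *
s=env.read_state();print(s['tcp_pos'],s['ft_force'])
w=env.capture("wrist")[:,:,::-1];d=env.capture("side")[:,:,::-1]
cv2.imwrite("pics/fw.png",w);cv2.imwrite("pics/fs.png",d)
a=cv2.resize(w[40:290,220:560],(400,294));b=cv2.resize(d[210:357,140:340],(400,294),interpolation=cv2.INTER_CUBIC)
cv2.imwrite("pics/f.png",np.hstack([cv2.convertScaleAbs(a,alpha=.9),cv2.convertScaleAbs(b,alpha=1.5)]))
E
```

```text
[497.02302996 -98.79625074 199.80623775] [-0.03755912  0.68717237 -0.02882045]
```

View pics/f.png

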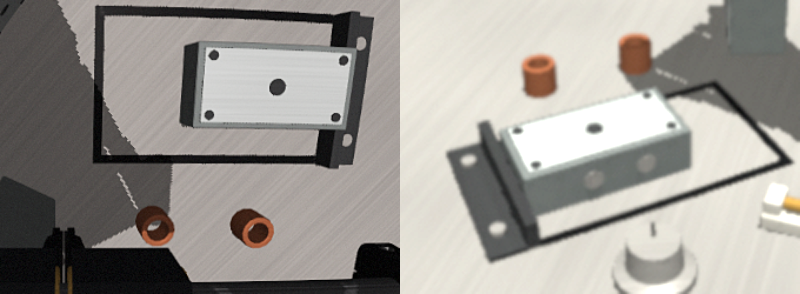

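```bash
python3 - <<'E'
from h import *
s=env.read_state();W=cam("wrist",s);S=cam("side")
f=lambda L:[[220+x*.85,40+y*.85] for x,y in L]
g=lambda L:[[140+(x-400)/2,210+y/2] for x,y in L]
bay=np.array([559.1,52.1,0]);t=.735;n=np.array([np.cos(t),np.sin(t),0]);l=np.array([-n[1],n[0],0])
def sh(k,p): print(k,[((q-bay)@n).round(1) for q in p],[((q-bay)@l).round(1) for q in p])
sh('w head',plane(W,f([(356,45),(347,130)]),40));sh('w foot',plane(W,f([(200,44),(193,126)]),40))
sh('w screws',plane(W,f([(214,55),(343,61),(336,117),(209,115),(277,87)]),40))
sh('w stop bench',plane(W,f([(373,16),(350,166)]),0))
sh('s screws',plane(S,g([(517,131),(647,95),(672,125),(536,164),(594,128)]),40))
sh('s head',plane(S,g([(501,130),(526,180)]),40));sh('s stop near-top edge',plane(S,g([(490,123),(539,240)]),25))
E
```

```text
w head [np.float64(102.0), np.float64(105.1)] [np.float64(41.8), np.float64(-29.9)]
w foot [np.float64(-34.4), np.float64(-35.1)] [np.float64(36.6), np.float64(-29.3)]
w screws [np.float64(-22.1), np.float64(91.7), np.float64(92.5), np.float64(-22.2), np.float64(34.6)] [np.float64(28.4), np.float64(28.1), np.float64(-19.0), np.float64(-19.9), np.float64(4.5)]
w stop bench [np.float64(146.0), np.float64(145.2)] [np.float64(73.7), np.float64(-69.8)]
s screws [np.float64(90.2), np.float64(-24.4), np.float64(-25.1), np.float64(89.0), np.float64(32.9)] [np.float64(-20.1), np.float64(-21.0), np.float64(27.1), np.float64(26.8), np.float64(3.1)]
s head [np.float64(101.6), np.float64(101.5)] [np.float64(-27.0), np.float64(41.7)]
s stop near-top edge [np.float64(103.5), np.float64(108.5)] [np.float64(-61.2), np.float64(90.6)]
```

```bash
python3 -c "
from workcell import env
print(env.close_job())"
```

```text
the job is handed in; nothing more can be done
None
```

The lock case now lies cover plate up inside the tape lines, with its top end resting against the steel stop. I handed the job in at about 16.5 s of the 40 s allowed.

**What I did:** I toppled the case with the closed fingers pushing near its top. I then pushed it by the middle of its foot end until it stopped moving and the force rose from about 3 N to about 16 N. After that I backed off and lifted clear.

**Last checks:**
- **Against the stop:** the top end measured x ≈ 100–105 mm in the bay, against a stop face at x = 100 mm. The wrist and side views agree on this to within about 4 mm.
- **Position:** the case is square to the stop within about 1° and sits about 4 mm off the bay's centre line.
- **Small parts:** none showed any sign of having moved. I did not measure them after the job; this is by eye. The fuse holder is only partly in the last view.

**What disagreed:** in the side view the fingertips sat about 25 mm higher than the reported tool pose and the stated 17 mm tip reach.
- **Missed pushes:** because of this, my first two pushes went over the top of the case. After the first it stood exactly where it had. The second may have nudged it 2–3 mm while it stayed upright.
- **Correction:** I lowered the tool to match before the topple and again for the foot push. I did not find the cause.

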